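# Make up the staining kit and the sampling kit

## Robot

A 6-joint arm with a two-finger parallel gripper is mounted at the origin on a cart in front of the work surface, level with it; the furniture and walls round the work are solid. World frame = base frame: x ahead of the robot, y to its left, z up, the work surface at z = 0. Lengths are in mm, angles in rad, forces in N, time in s.
With the tool pointing down it reaches from about 350 to 725 mm from the base axis. Payload 6 kg.
Tool frame: the origin (TCP) lies at the very end of the fingers, on their centre line; the grasp point (between the pads) lies 19 mm behind it; z points along the fingers, y is the line along which they close (so a half turn about z gives the same grasp; the last joint's range is limited). The gripper opens to 85 mm and grips with 20 to 120 N. Pads are 22 mm wide; open, the fingers measure 114 mm over their backs; the gripper's body (76 mm by 85 mm) begins 54 mm behind the grasp point. The pads swing forward as they close: fully open they stand 13 mm farther back than shut.
Start: joints at [-0.939, 0.04, 0.085, 0, -1.615, -0.334], TCP at [176.06, -573.565, 231.261] pointing down, gripper open.
Joint ranges: [-2.56, 2.56], [-1.29, 2.01], [-1.08, 1.49], [-3.29, 1.98], [-2.81, -0.18], [-2.99, 2.99]. Speed limits (rad/s): [2.57, 2.57, 3.01, 3.14, 3.14, 3.14].

## Interface

Orientations are given as [roll, pitch, yaw] about the fixed x, y, z axes, in that order (R = Rz(yaw) Ry(pitch) Rx(roll)).
In Python, from bench import manip gives the robot as it stands.
- The arm moves only by the shell command python3 -m crank 'ROWS'. ROWS is JSON, a list of rows, each a list of 3 entries, a list of its own where there are three numbers: the opening, from 0 (shut) to 1 (fully open), then the shift along the tool's x, y, z in cm, then the turn about the tool's z in units of 6 degrees (1.0 is 6 degrees). A call has 1 to 20 rows; each row is the pose to reach, as a shift and turn from the pose commanded when the call began, along the tool's axes at that moment; what a row does not reach only later rows make up. A row lasts 1/12 s, in which the tool goes at most 41.7 mm and 7.16 degrees, less where a joint would pass 70% of its speed; a pose out of reach is approached as far as the arm can. A call with a gripper value outside its range is refused whole. The fingers move at their own pace and stop on an object; the grip force is fixed at half the most. Time passes only in rows, so rows that repeat a pose let the fingers close. It gives the time, the measured TCP pose, the force, the opening and the grip force at its end, in the units of the state.
- manip.get_state(): the state, without advancing time (a new reading comes with each control period).
- manip.read_camera(name): name is "scene" or "top" or "wrist"; returns the picture (384x512x3 uint8, red, green, blue); there is no depth.
- manip.camera_info(name): a dict with "fovy" (degrees; the focal length in pixels is half the picture's height over the tangent of half this angle, whatever the lens; pixels are square), "cx", "cy" (the principal point, pixels), "k1" (the pictures are not rectified: a ray, as slopes to the right and down, at radius r is drawn at 1 + k1 r^2 times it, then the intrinsics apply), "origin" and "attitude" of the camera in the world. Camera axes: x right, y down, z forward; pixel columns grow to the right and rows downward; lengths in mm; the calibration is good to about 2 mm. A picture is of the moment at which its call begins: read the wrist's pose just before it. camera_info takes no time and is no camera call; for the wrist camera it gives the pose at the moment of the call.
- manip.close_job(): hands the job in; it is judged then, once.
Trained networks look in the newest picture that a camera, given by its name, has taken for a name from the list of things; names that differ only in an ending like _2 or _b are one class to them, and where a whole thing is asked for, a point or a joint stands for the part that bears it (a point fixed in the world has none). Each returns a list of dicts, best first, with "confidence" (0 to 1); they miss things now and then, are a little off and sometimes report something else, mostly with a low value. They report only what shows in the picture. A call takes as long as a camera call.
- manip.look_for(thing, camera): "point" ([row, column] in pixels, amid what is visible of it).
- manip.masks_of(thing, camera): "region" (384x512 bool, what is visible of it) and "point" ([row, column] in pixels, amid what is visible of it).
The state is a dict: "time": time; "joints": joint angles; "dq": joint speeds; "joint_efforts": joint torques, N m; "tool_pos": TCP position; "tcp_rot": TCP orientation; "contact_force": force on the tool from outside, world axes, zero at the start; "wrist_torque": the same for the moment, N m; "gripper_width": finger opening in mm; "grip_force": force on a finger pad.
Only numpy, scipy, OpenCV 4.12 (cv2) and the standard library are available. Lean on these libraries where they do the work, as an engineer would, in place of code of your own. Each camera call takes 0.05 s, during which the arm holds its last target. There are 200 camera calls.

## Task

Make up the two kits from the stock laid out round the trays. Into the tray with the round well goes the staining kit: the amber dropper bottle of stain standing in the well and the tweezers in the long slot; into the tray with the two short slots goes the sampling kit: a sample tube in each short slot and the thick marker in the long slot. Everything must lie fully down in its pocket; keep the dropper bottle upright all the way, and leave the blue-capped buffer bottle, the ballpoint and the tape roll where they are.

Things in the scene. Friction and masses are not known exactly. Their poses are not given: they have to be found in the camera images.
- staining_tray: White kit tray 184 x 190 mm (x, y) with two pockets: round well, 56 mm diameter, at (48, 0) mm; long slot 28 x 150 mm (x, y) at (-46, 0) mm. Origin: centre of the underside; fixed; pocket floors 10 mm, dark insert top 20, rim 25 mm above table. Finger cut-outs to the floor at each slot's middle: 40 mm in y, 38 mm to both sides in x. Yaw within 0.2 rad, left or right.
- sampling_tray: White kit tray 184 x 190 mm (x, y) with three pockets: long slot 28 x 150 mm (x, y) at (-46, 0) mm; two short slots 28 x 78 mm at (46, 44) and (46, -44) mm. Origin: centre of the underside; fixed; pocket floors 10 mm, dark insert top 20, rim 25 mm above table. Finger cut-outs to the floor at each slot's middle: 40 mm in y, 38 mm to both sides in x. Yaw within 0.2 rad, left or right.
- stain_bottle: Small amber dropper bottle with a paper label and a black rubber teat, standing: body diameter 44 mm, straight up to 56 mm height, shoulder to 68, black collar of 25 mm diameter to 81, teat to 100 mm; 0.08 to 0.15 kg. Origin: centre of the underside, z up the bottle. Grip it round the body.
- tweezers: Steel tweezers lying flat near the trays, 124 mm long in y, 15 mm wide in x, 8 mm thick. Origin: centre of the underside. Either end may point either way.
- marker_center (a point): Thick white marker pen with a red cap, lying, 135 mm long in y, 16 mm thick. This point is its middle, on its long axis (8 mm above what it lies on); y runs along it, x is across (level at the start). Either way round is right.
- tube_a_center (a point): One of two alike capped sample tubes, lying: white label, yellow cap, dark foot; 63 mm long in y, 16 mm thick. This point is its middle, on its long axis (8 mm above what it lies on); y runs along it, x is across (level at the start).
- tube_b_center (a point): The other capped sample tube, the same as tube_a; the two may be exchanged. Same point and axes.
- buffer_bottle: Bystander among the stock: big reagent bottle, clear with a blue cap, 70 mm diameter, 129 mm tall. Origin: centre of the underside. Belongs to neither kit; leave it where it stands.
- ballpoint: Bystander: thin black ballpoint pen, lying, 145 x 12 x 9 mm, long in y. Origin: centre of the underside. Belongs to neither kit.
- tape_roll: Bystander: roll of masking tape lying flat, 104 mm across, 25 mm high. Origin: centre of the underside. Belongs to neither kit.

How it is judged:
By the outcome, as a careful person would: the job done as asked, in the order asked, and still so for the second after the job is handed in, with the robot touching nothing.
It also fails if it takes over 115 s, if anything falls off the work surface, if the arm or the gripper's body presses on something with over 40 N, if the wrist force passes 120 N, or if a joint passes its speed limit or range.

## Working session

There is one attempt and no reset: what is moved stays moved. The work goes in short steps, Python scripts to look and compute and a shell command to move; the robot and the scene stay as the last step left them, time stands still between calls to the robot, and variables do not carry over. Pictures are saved under pics/ and viewed, at most 16 in all, crops included, and the job is handed in when it is done.

```bash
ls; mkdir -p pics
python3 - <<'E'
from bench import manip
import cv2
s=manip.get_state();print(s)
for c in("top","scene"):
    im=manip.read_camera(c);cv2.imwrite(f"pics/{c}0.png",im[:,:,::-1]);print(manip.camera_info(c))
print(manip.camera_info("wrist"))
E
```

```text
pics
{'time': 0.0, 'joints': array([-9.39339615e-01,  4.08050015e-02,  8.38304749e-02, -4.56797247e-04,
       -1.61552192e+00, -3.33715684e-01]), 'dq': array([-0.00074156,  0.00125669, -0.00023879, -0.00011284, -0.00014141,
        0.00039758]), 'joint_efforts': array([-8.92172557e-05, -3.68195558e+01,  3.47415447e+01,  6.93258002e+00,
       -5.51250880e-03,  6.05736432e-05]), 'tool_pos': array([ 176.00539474, -573.26032386,  230.29490659]), 'tcp_rot': array([ 3.13983684e+00, -1.25686135e-04, -2.84383148e+00]), 'contact_force': array([ 1.0652444 , -0.94702068,  0.25963057]), 'wrist_torque': array([ 0.02931125, -0.0224795 ,  0.01355855]), 'grip_force': 0.0, 'gripper_width': 85.60170007971169}
{'fovy': 48.18464215709318, 'cx': 260.4728523791703, 'cy': 187.913697548815, 'k1': -0.04170059200699723, 'origin': array([ 435.25270054,  -16.41978144, 1455.62558945]), 'attitude': array([-3.05893157,  0.015151  , -1.5785495 ])}
{'fovy': 56.13598599446314, 'cx': 250.4436848406363, 'cy': 189.79827378784137, 'k1': -0.04030720045392316, 'origin': array([ 64.40365279, 747.06420068, 690.76854585]), 'attitude': array([-2.19949943, -0.01254834, -2.54732102])}
{'fovy': 61.50992343526223, 'cx': 258.63393020510756, 'cy': 198.19166993543482, 'k1': -0.07218620463279585, 'origin': array([ 106.22605824, -595.42156974,  373.10216475]), 'attitude': array([ 2.85012067e+00, -4.91791706e-04,  1.86854654e+00])}
```

View pics/top0.png

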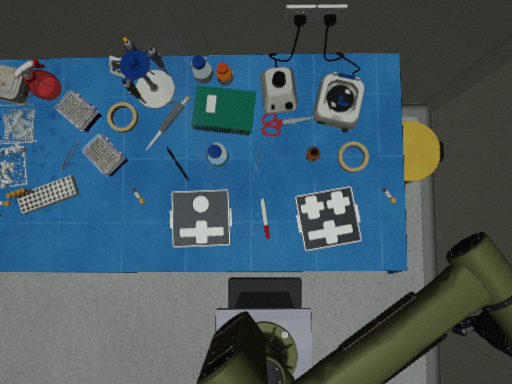

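View pics/scene0.png

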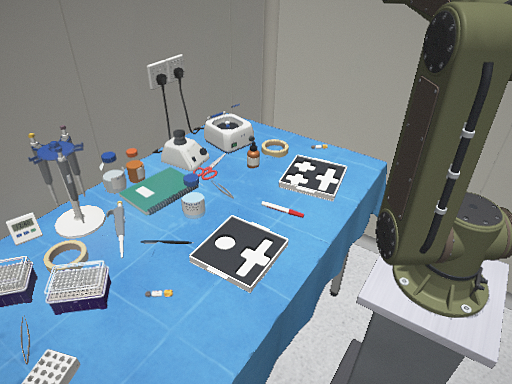

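```bash
cat > h.py <<'E'
from bench import manip
import numpy as np, cv2
from scipy.spatial.transform import Rotation as R
def K(i):
    f=192/np.tan(np.radians(i['fovy'])/2); return np.array([[f,0,i['cx']],[0,f,i['cy']],[0,0,1]]),np.array([i['k1'],0,0,0])
def world(i,rc,z):
    """pixels [row,col] -> world at height z"""
    k,d=K(i); p=np.array(rc,float).reshape(-1,2)[:,::-1].copy()
    u=cv2.undistortPoints(p[:,None],k,d)[:,0]
    v=R.from_euler('xyz',i['attitude']).apply(np.c_[u,np.ones(len(u))]); o=np.array(i['origin'])
    return o+v*((z-o[2])/v[:,2])[:,None]
def pix(i,P):
    k,d=K(i); A=R.from_euler('xyz',i['attitude']).as_matrix().T
    q=cv2.projectPoints(np.array(P,float).reshape(-1,3),cv2.Rodrigues(A)[0],-A@np.array(i['origin']),k,d)[0][:,0]
    return q[:,::-1]
def axis(i,region,z):
    """centre, long-axis angle in world, size of min rect of region at height z"""
    n,l,st,_=cv2.connectedComponentsWithStats(region.astype(np.uint8)); m=l==1+np.argmax(st[1:,4])
    w=world(i,np.argwhere(m),z)[:,:2]
    (c,s,a)=cv2.minAreaRect(w.astype(np.float32)); a=np.radians(a)
    if s[0]<s[1]: a+=np.pi/2; s=s[::-1]
    return np.round(c,1),round((a+np.pi/2)%np.pi-np.pi/2,3),np.round(s,1),int(m.sum())
E
python3 - <<'E'
from h import *
i=manip.camera_info("top")
for n,z in dict(staining_tray=25,sampling_tray=25,stain_bottle=50,tweezers=8,marker_center=8,tube_a_center=8,buffer_bottle=100,ballpoint=5,tape_roll=25).items():
    for d in manip.masks_of(n,"top"):
        if d["confidence"]>.2: print(n,round(d["confidence"],2),np.round(d["point"]),*axis(i,d["region"],z))
E
```

```text
staining_tray 0.94 [219. 200.] [456.9 203.5] -1.54 [209.2 192.4] 3397
sampling_tray 0.91 [218. 328.] [ 452.9 -220.2] -1.406 [210.6 187.1] 3379
stain_bottle 0.58 [152. 315.] [ 667.8 -168.9] -0.017 [50.2 43. ] 176
marker_center 0.7 [216. 265.] [453.9  -9.8] 0.125 [122.5  17.8] 176
buffer_bottle 0.67 [155. 218.] [658.7 140.8] 0.639 [73.3 64.6] 399
tape_roll 0.63 [144. 350.] [ 655.5 -307.5] 1.562 [101.2  95. ] 369
```

The top picture shows the staining tray at about (row 219, col 200), the sampling tray at (218, 328) and the amber bottle at (152, 315). The marker is at (216, 265), the tubes at (195, 138) and (195, 389), and the tweezers at about (155, 260). The scene view agrees. In both trays the long slot is on the robot's side.

```bash
cat >> h.py <<'E'
def go(x,y,z,yaw):
    """shift in tool axes (cm) and turn (6 deg units) to a pointing-down pose; checks which turn sign (about tool z)"""
    s=manip.get_state(); T=R.from_euler('xyz',s['tcp_rot'])
    d=T.inv().apply(np.array([x,y,z])-s['tool_pos'])/10
    dy=(yaw-s['tcp_rot'][2]+np.pi)%(2*np.pi)-np.pi
    print('go',[x,y,z,round(yaw,3)],'shift',np.round(d,2),'turn',round(-np.degrees(dy)/6,2))
    return np.abs(d).max()
E
python3 - <<'E'
from h import *
i=manip.camera_info("top")
manip.read_camera("top")
for n in("tweezers","tube_a_center","tube_b_center","ballpoint"):
    for d in manip.look_for(n,"top"):
        print(n,round(d["confidence"],2),np.round(d["point"]),np.round(world(i,d["point"],8)))
print(world(i,[[155,260],[195,138],[195,389],[164,178]],8).round())
go(560,-150,260,-1.57)
E
```

```text
tweezers 0.35 [154. 312.] [[ 671. -172.    8.]]
tube_a_center 0.61 [193. 386.] [[ 533. -419.    8.]]
tube_b_center 0.38 [194. 137.] [[538. 425.   8.]]
ballpoint 0.53 [159. 172.] [[656. 305.   8.]]
[[ 668.    5.    8.]
 [ 535.  422.    8.]
 [ 527. -429.    8.]
 [ 640.  286.    8.]]
go [560, -150, 260, -1.57] shift [-49.13  29.23  -2.87] turn -12.16
```

```bash
python3 -m crank '[[1,[-49,29,-3],-12.2],[1,[-49,29,-3],-12.2],[1,[-49,29,-3],-12.2],[1,[-49,29,-3],-12.2],[1,[-49,29,-3],-12.2],[1,[-49,29,-3],-12.2],[1,[-49,29,-3],-12.2],[1,[-49,29,-3],-12.2],[1,[-49,29,-3],-12.2],[1,[-49,29,-3],-12.2],[1,[-49,29,-3],-12.2],[1,[-49,29,-3],-12.2],[1,[-49,29,-3],-12.2],[1,[-49,29,-3],-12.2],[1,[-49,29,-3],-12.2],[1,[-49,29,-3],-12.2],[1,[-49,29,-3],-12.2],[1,[-49,29,-3],-12.2],[1,[-49,29,-3],-12.2],[1,[-49,29,-3],-12.2]]'
cat > look.py <<'E'
import sys
from h import *
Z=dict(staining_tray=25,sampling_tray=25,stain_bottle=50,tweezers=8,marker_center=8,tube_a_center=8,buffer_bottle=100)
i=manip.camera_info("wrist"); im=manip.read_camera("wrist"); cv2.imwrite(f"pics/{sys.argv[1]}.png",im[:,:,::-1])
np.save(f"pics/{sys.argv[1]}.npy",[i],allow_pickle=True)
for n in sys.argv[2:]:
    for d in manip.masks_of(n,"wrist"):
        if d["confidence"]>.25: print(n,round(d["confidence"],2),np.round(d["point"]),*axis(i,d["region"],Z[n]))
E
python3 look.py w1 stain_bottle tweezers sampling_tray marker_center
```

```text
time: 2.47
tool_pos: [558.9, -153.4, 261.7]
tcp_rot: [-3.141, 0.0, -1.568]
contact_force: [-0.3, -0.2, -0.7]
gripper_width: 85.5
grip_force: 0.0
stain_bottle 0.89 [151. 170.] [ 663.1 -173.5] 0.758 [55.7 45.3] 1634
tweezers 0.95 [286. 193.] [648.9  11.8] -0.215 [77.  15.8] 273
sampling_tray 0.97 [102. 350.] [ 451.5 -219.8] -1.402 [206.8 185.7] 27602
marker_center 0.63 [267. 323.] [473.4  -6.2] 0.135 [91. 22.] 775
```

View pics/w1.png

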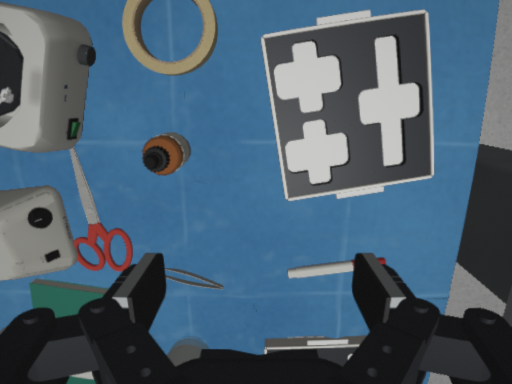

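The wrist picture shows the bottle at about (155, 165), the sampling tray with its three cross-shaped pockets (long slot near (102, 390)), the tweezers at (280, 195) partly behind a finger, and the marker at (267, 325).

```bash
cat >> h.py <<'E'
from scipy.optimize import minimize
def sil(i,x,y):
    m=np.zeros((384,512),np.uint8); t=np.linspace(0,2*np.pi,24)
    C=lambda r,z: pix(i,np.c_[x+r*np.cos(t),y+r*np.sin(t),0*t+z])[:,::-1]
    for a,b in (((22,0),(22,56)),((22,56),(12.5,68)),((12.5,68),(12.5,81)),((12.5,81),(8,100))):
        cv2.fillConvexPoly(m,cv2.convexHull(np.r_[C(*a),C(*b)].astype(np.float32)).round().astype(int),1)
    return m>0
def bottle(i,reg,p0):
    f=lambda p:-(sil(i,*p)&reg).sum()/(sil(i,*p)|reg).sum()
    r=minimize(f,p0,method='Nelder-Mead',options=dict(initial_simplex=np.array(p0)+[[0,0],[12,0],[0,12]])); return r.x.round(1),round(-r.fun,2)
def pockets(i,im,reg):
    """white pocket blobs inside tray mask, at z=15"""
    reg=cv2.morphologyEx(reg.astype(np.uint8),cv2.MORPH_CLOSE,np.ones((15,15)))
    reg=cv2.erode(reg,np.ones((9,9)))
    n,l,st,_=cv2.connectedComponentsWithStats(((im.min(2)>150)&(reg>0)).astype(np.uint8))
    for k in range(1,n):
        if st[k,4]>250:
            b=(l==k); c=axis(i,b,15); w=world(i,np.argwhere(b),15)[:,:2].mean(0); print('pocket',*c,'mean',w.round(1))
E
python3 - <<'E'
from h import *
i=np.load("pics/w1.npy",allow_pickle=True)[0]
im=cv2.imread("pics/w1.png")[:,:,::-1]
b=manip.masks_of("stain_bottle","wrist")[0]; print(bottle(i,b["region"],[663,-173]))
t=manip.masks_of("sampling_tray","wrist")[0]; pockets(i,im,t["region"])
E
```

```text
(array([ 665.6, -171.3]), np.float64(0.92))
pocket [ 461.  -316.9] 0.171 [63.2  6.5] 282 mean [ 464.2 -316. ]
pocket [ 406.4 -228. ] -1.449 [147.8  71. ] 3836 mean [ 406.5 -230. ]
pocket [ 504.  -255.4] 0.881 [73.7 70.5] 3011 mean [ 504.1 -255.7]
pocket [ 489.5 -169. ] 0.886 [73.8 69.2] 2518 mean [ 489.5 -169.7]
```

```bash
python3 -c "
from h import *
go(665.6,-171.3,130,-1.571);go(665.6,-171.3,31,-1.571)"
```

```text
go [665.6, -171.3, 130, -1.571] shift [  1.91 -10.62  13.13] turn 0.04
go [665.6, -171.3, 31, -1.571] shift [  1.91 -10.62  23.03] turn 0.04
```

```bash
python3 -m crank '[[1,[1.9,-10.6,0],0],[1,[1.9,-10.6,0],0],[1,[1.9,-10.6,5],0],[1,[1.9,-10.6,10],0],[1,[1.9,-10.6,13],0],[1,[1.9,-10.6,15],0],[1,[1.9,-10.6,17],0],[1,[1.9,-10.6,19],0],[1,[1.9,-10.6,21],0],[1,[1.9,-10.6,23],0],[1,[1.9,-10.6,23],0],[1,[1.9,-10.6,23],0],[1,[1.9,-10.6,23],0],[0,[1.9,-10.6,23],0],[0,[1.9,-10.6,23],0],[0,[1.9,-10.6,23],0],[0,[1.9,-10.6,23],0],[0,[1.9,-10.6,23],0],[0,[1.9,-10.6,23],0],[0,[1.9,-10.6,23],0]]'; python3 look.py w2
```

```text
time: 4.48
tool_pos: [666.0, -171.2, 32.4]
tcp_rot: [-3.14, -0.0, -1.566]
contact_force: [-0.8, 0.8, 6.1]
gripper_width: 42.1
grip_force: 61.3
```

View pics/w2.png

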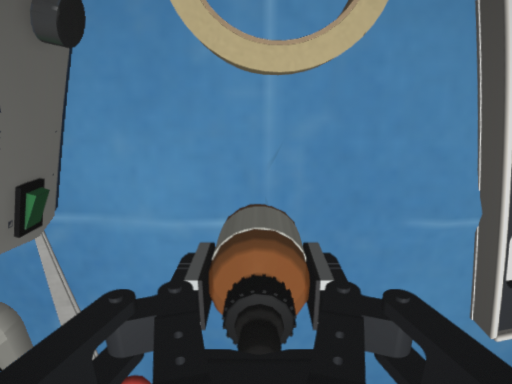

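The bottle is held by its body between the pads, upright, with the teat clear of the gripper body at (325, 260).

```bash
python3 -m crank '[[0,[0,0,-4],0],[0,[0,0,-8],0],[0,[0,0,-12],0],[0,[0,0,-16],0],[0,[0,0,-20],0],[0,[0,0,-22],0],[0,[-4,2,-22],0],[0,[-8,4,-22],0],[0,[-12,6,-22],0],[0,[-16,8,-22],0],[0,[-20,10,-22],0],[0,[-24,11,-22],0],[0,[-28,12,-22],0],[0,[-30,12,-22],0],[0,[-30,12,-22],0],[0,[-30,12,-22],0],[0,[-30,12,-22],0]]'; python3 look.py w3 tweezers marker_center staining_tray
python3 -c "
from h import *
go(520,270,255,-1.571)"
```

```text
time: 5.95
tool_pos: [543.9, 128.4, 250.6]
tcp_rot: [3.14, -0.0, -1.566]
contact_force: [0.4, -0.9, -1.5]
gripper_width: 41.4
grip_force: 61.4
tweezers 0.5 [ 76. 198.] [611.8  24.1] 1.534 [1.1 0. ] 2
marker_center 0.56 [ 43. 343.] [451.3  -9.9] 0.138 [135.9  16.7] 1679
staining_tray 0.85 [197. 349.] [455.1 201.4] -1.542 [201.6 187.1] 15739
staining_tray 0.38 [ 44. 340.] [455.4  -6.9] 0.135 [132.2  17. ] 1799
go [520, 270, 255, -1.571] shift [-14.28   2.39  -0.39] turn 0.03
```

View pics/w3.png

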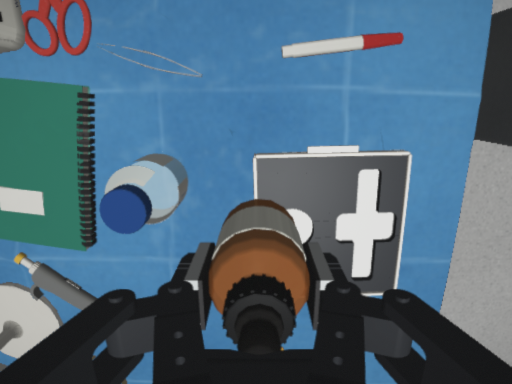

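The bottle is still upright. The marker runs from (50, 285) to (38, 402), the tweezers from about (45, 103) to (75, 200), and the staining tray's long slot is fully visible around (223, 364).

Run:
```python
from h import *
i=np.load("pics/w3.npy",allow_pickle=True)[0]
im=cv2.imread("pics/w3.png")[:,:,::-1]
m=np.zeros((384,512),bool); m[160:300,320:405]=1
pockets(i,im,m)
print('corners TL TR',world(i,[[155,254],[153,410]],25).round(1))
c=cv2.resize(im[25:95,85:220],None,fx=5,fy=5,interpolation=cv2.INTER_CUBIC); cv2.imwrite("pics/c3.png",c[:,:,::-1])
roi=im[25:95,95:215].astype(int); bg=np.median(roi.reshape(-1,3),0)
d=roi[...,0]-bg[0]; q=(d>35).astype(np.uint8); n,l,st,ce=cv2.connectedComponentsWithStats(q,connectivity=8)
print(st)
w=world(i,np.argwhere(q)+[25,95],5)[:,:2]; r=cv2.minAreaRect(w.astype(np.float32)); print(r)
```

```text
pocket [409.5 203.1] 1.202 [141.6  74.9] 3047 mean [409.8 200.7]
corners TL TR [[549.2 113.1  25. ]
 [367.7 109.1  25. ]]
[[   0    0  120   70 8144]
 [  13   19    1    1    1]
 [  16   20    4    1    4]
 [  18   22   89   30  251]]
((663.3030395507812, 8.757631301879883), (16.6240291595459, 110.45600128173828), 73.88856506347656)
```

View pics/c3.png

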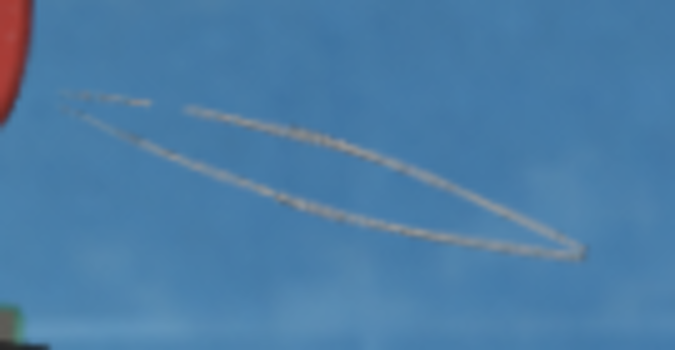

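```bash
python3 -m crank '[[0,[-4,0.5,0],0],[0,[-8,1,0],0],[0,[-12,1,0],0],[0,[-15,1,0],0],[0,[-16,1,0],0],[0,[-16,1,0],0],[0,[-16,1,0],0],[0,[-16,1,0],0]]'; python3 look.py w4 staining_tray
python3 - <<'E'
from h import *
j=np.load("pics/w3.npy",allow_pickle=True)[0]
e=world(j,[[75.4,201.6],[44.6,97.4]],5)[:,:2];print('tweezers',e.round(1),e.mean(0).round(1),np.linalg.norm(e[0]-e[1]),np.arctan2(*(e[1]-e[0])[::-1]))
i=np.load("pics/w4.npy",allow_pickle=True)[0]
im=cv2.imread("pics/w4.png")[:,:,::-1]
pockets(i,im,manip.masks_of("staining_tray","wrist")[0]["region"])
def ov(im,o,yaw):
    im=im.copy()
    c,s=np.cos(yaw),np.sin(yaw)
    def dr(pts,z,col):
        P=np.array(pts,float); W=np.c_[o[0]+c*P[:,0]-s*P[:,1],o[1]+s*P[:,0]+c*P[:,1],0*P[:,0]+z]
        cv2.polylines(im,[pix(i,W)[:,::-1].round().astype(np.int32)],True,col,1)
    dr([(-92,-95),(92,-95),(92,95),(-92,95)],25,(255,0,0))
    dr([(-60,-75),(-32,-75),(-32,75),(-60,75)],20,(0,255,0))
    t=np.linspace(0,6.28,30); dr(np.c_[48+28*np.cos(t),28*np.sin(t)],20,(255,0,255))
    return im
cv2.imwrite("pics/o4.png",ov(im,(455.8,201.7),.022)[:,:,::-1])
E
```

```text
time: 6.82
tool_pos: [533.8, 287.1, 251.5]
tcp_rot: [-3.141, -0.0, -1.568]
contact_force: [0.1, 0.3, -1.4]
gripper_width: 41.9
grip_force: 61.4
staining_tray 0.63 [ 88. 328.] [455.4 208.9] -1.539 [200.7 187.1] 30330
tweezers [[609.4  24.9]
 [727.7 -10.4]] [668.5   7.2] 123.43676467299869 -0.29008973052129783
pocket [456.2 108.5] 0.031 [179.7   5.5] 781 mean [457. 109.]
pocket [409.5 204.4] -1.54 [146.8  72.7] 4309 mean [409.8 202.3]
pocket [503.3 207.3] 0.006 [54.4 53.6] 1942 mean [503.5 207. ]
```

View pics/o4.png

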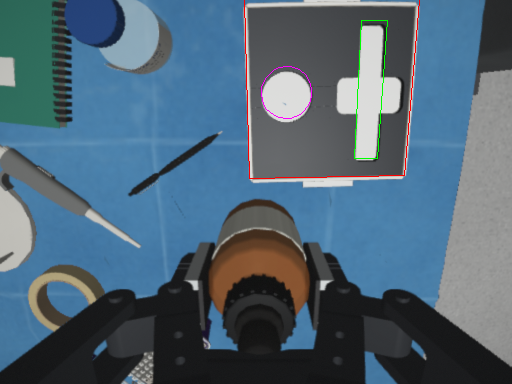

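The overlay fits within about 2 mm. The well is at (96, 286), the long slot at (95, 370), and the bottle is still held upright.

```bash
python3 -c "
from h import *
go(503.8,206.3,42.5,-1.571)"
```

```text
go [503.8, 206.3, 42.5, -1.571] shift [ 8.09  3.03 20.93] turn 0.03
```

```bash
python3 -m crank '[[0,[4,1.5,0],0],[0,[8.1,3,0],0],[0,[8.1,3,3],0],[0,[8.1,3,7],0],[0,[8.1,3,11],0],[0,[8.1,3,14],0],[0,[8.1,3,16.5],0],[0,[8.1,3,18],0],[0,[8.1,3,19],0],[0,[8.1,3,19.6],0],[0,[8.1,3,20.2],0],[0,[8.1,3,20.6],0],[0,[8.1,3,20.9],0],[0,[8.1,3,20.9],0],[0,[8.1,3,20.9],0]]'; python3 look.py w5
```

```text
time: 8.22
tool_pos: [504.0, 207.4, 42.9]
tcp_rot: [-3.141, 0.001, -1.566]
contact_force: [0.3, -0.3, -1.0]
gripper_width: 41.7
grip_force: 61.5
```

View pics/w5.png

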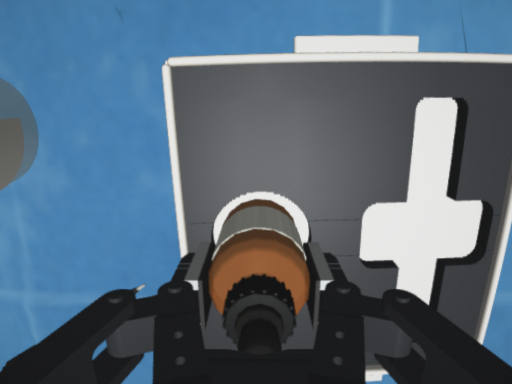

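The bottle is inside the well: the white ring shows evenly around it at (225, 262). I'll release it.

```bash
python3 -m crank '[[0,[0,0,0.05],0],[0,[0,0,0.05],0],[1,[0,0,0.05],0],[1,[0,0,0.05],0],[1,[0,0,0.05],0],[1,[0,0,0.05],0],[1,[0,0,0.05],0],[1,[0,0,0.05],0],[1,[0,0,-2],0],[1,[0,0,-5],0],[1,[0,0,-9],0],[1,[0,0,-13],0],[1,[0,0,-17],0],[1,[0,0,-20],0],[1,[0,0,-20],0],[1,[0,0,-20],0]]'; python3 look.py w6 stain_bottle
python3 - <<'E'
from h import *
i=np.load("pics/w6.npy",allow_pickle=True)[0]
import math
# tweezers: closing direction perpendicular to axis angle -0.29 ; yaw = axis-ish
go(668.5,7.2,100,-0.29);go(668.5,7.2,100,-0.29-math.pi)
print(manip.get_state()['joints'].round(2))
E
```

```text
time: 9.6
tool_pos: [504.4, 207.7, 244.8]
tcp_rot: [-3.138, 0.003, -1.566]
contact_force: [-0.1, 0.1, -0.9]
gripper_width: 85.4
grip_force: 0.0
stain_bottle 0.84 [169. 263.] [504.3 206.9] -1.565 [52.3 44.1] 1608
go [668.5, 7.2, 100, -0.29] shift [ 20.07 -16.44  14.11] turn -12.19
go [668.5, 7.2, 100, -3.432] shift [ 20.07 -16.44  14.11] turn 17.81
[ 0.76 -0.11 -0.04 -0.   -1.64 -0.75]
```

```bash
python3 -m crank '[[1,[4,-3.3,0],-1],[1,[8,-6.6,0],-2.2],[1,[12,-9.9,0],-3.4],[1,[16,-13.2,0],-4.6],[1,[20.1,-16.4,2],-5.8],[1,[20.1,-16.4,5],-7],[1,[20.1,-16.4,8],-8.2],[1,[20.1,-16.4,9.5],-9.4],[1,[20.1,-16.4,9.5],-10.6],[1,[20.1,-16.4,9.5],-11.7],[1,[20.1,-16.4,9.5],-12.2],[1,[20.1,-16.4,9.5],-12.2],[1,[20.1,-16.4,9.5],-12.2],[1,[20.1,-16.4,9.5],-12.2]]'; python3 look.py w7 tweezers; python3 -c "
from h import *
go(668.5,7.2,2,-.29)"
```

```text
time: 10.87
tool_pos: [668.3, 7.0, 146.4]
tcp_rot: [3.141, 0.001, -0.291]
contact_force: [-0.8, -0.5, 1.3]
gripper_width: 85.5
grip_force: 0.0
tweezers 0.75 [183. 266.] [ 6.694e+02 -5.000e-01] -0.286 [11.1  0.9] 25
go [668.5, 7.2, 2, -0.29] shift [ 0.   -0.02 14.5 ] turn -0.0
```

View pics/w7.png

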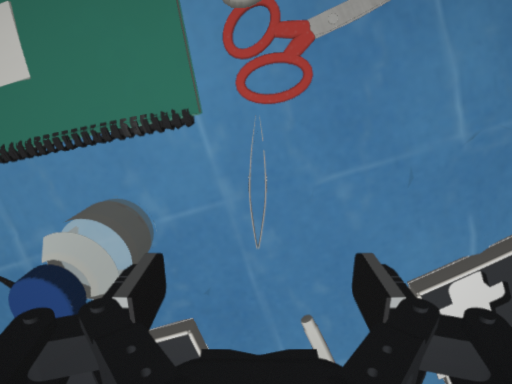

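The tweezers lie along the tool axis from (115, 258) to (247, 258), centred between the fingers.

```bash
python3 -c "
from h import *
i=np.load('pics/w7.npy',allow_pickle=True)[0]
e=world(i,[[247,258],[115,258]],5);print(e.round(1),e.mean(0).round(1),np.linalg.norm(e[0]-e[1]))
print('bulge',world(i,[[185,249],[185,267]],5).round(1))
m=e.mean(0);go(m[0],m[1],2,-.29)"
```

```text
[[609.8  24.4   5. ]
 [728.2 -11.2   5. ]] [669.    6.6   5. ] 123.63387787925149
bulge [[671.2  14.5   5. ]
 [666.5  -1.2   5. ]]
go [np.float64(668.9873816656998), np.float64(6.616809297515044), 2, -0.29] shift [ 0.07  0.02 14.5 ] turn -0.0
```

```bash
python3 -m crank '[[1,[0.1,0,3],0],[1,[0.1,0,6],0],[1,[0.1,0,9],0],[1,[0.1,0,11],0],[1,[0.1,0,12.5],0],[1,[0.1,0,13.5],0],[1,[0.1,0,14.2],0],[1,[0.1,0,14.5],0],[1,[0.1,0,14.5],0],[1,[0.1,0,14.5],0],[0,[0.1,0,14.5],0],[0,[0.1,0,14.5],0],[0,[0.1,0,14.5],0],[0,[0.1,0,14.5],0],[0,[0.1,0,14.5],0],[0,[0.1,0,14.5],0],[0,[0.1,0,14.5],0],[0,[0.1,0,14.5],0],[0,[0.1,0,14.5],0],[0,[0.1,0,14.5],0]]'
```

```text
time: 12.63
tool_pos: [669.8, 6.7, 2.6]
tcp_rot: [-3.141, -0.0, -0.289]
contact_force: [0.8, 0.3, 3.4]
gripper_width: 11.5
grip_force: 59.2
```

```bash
python3 -m crank '[[0,[0,0,-3],0],[0,[0,0,-7],0],[0,[0,0,-11],0],[0,[0,0,-15],0],[0,[0,0,-18],0],[0,[0,0,-18],0],[0,[0,0,-18],0]]'; python3 -c "
from h import *
go(410,203.2,160,-1.54)"
```

```text
time: 13.22
tool_pos: [670.5, 6.9, 184.9]
tcp_rot: [-3.139, -0.004, -0.289]
contact_force: [1.0, 0.2, -1.4]
gripper_width: 11.1
grip_force: 58.9
go [410, 203.2, 160, -1.54] shift [-30.57 -11.4    2.4 ] turn 11.95
```

```bash
python3 -m crank '[[0,[-3.8,-1.4,0],1.1],[0,[-7.6,-2.8,0],2.2],[0,[-11.4,-4.2,0],3.3],[0,[-15.2,-5.6,0],4.4],[0,[-19,-7.1,0],5.5],[0,[-22.8,-8.5,0],6.6],[0,[-26.6,-9.9,0],7.7],[0,[-30.6,-11.4,0],8.8],[0,[-30.6,-11.4,0],9.9],[0,[-30.6,-11.4,0],11],[0,[-30.6,-11.4,2],12],[0,[-30.6,-11.4,2.5],12],[0,[-30.6,-11.4,2.5],12],[0,[-30.6,-11.4,2.5],12],[0,[-30.6,-11.4,2.5],12]]'; python3 look.py w8 staining_tray tweezers
python3 - <<'E'
from h import *
i=np.load("pics/w8.npy",allow_pickle=True)[0]; im=cv2.imread("pics/w8.png")[:,:,::-1]
for t in manip.masks_of("staining_tray","wrist")[:1]: pockets(i,im,t["region"])
go(410,203.2,12.6,-1.54)
E
```

```text
time: 14.47
tool_pos: [409.0, 202.8, 157.6]
tcp_rot: [-3.142, -0.0, -1.543]
contact_force: [0.5, 0.3, 0.4]
gripper_width: 11.8
grip_force: 58.9
staining_tray 0.65 [158. 210.] [454.7 204.4] -1.537 [204.8 186.5] 37574
tweezers 0.87 [320. 268.] [395.8 360.8] 1.459 [75.8  4.8] 215
pocket [445.7 108.3] 0.032 [149.2   9. ] 862 mean [452.4 109.5]
pocket [409.5 203.1] -1.508 [147.5  74.2] 6427 mean [409.4 197.3]
go [410, 203.2, 12.6, -1.54] shift [-1.000e-02 -9.000e-02  1.452e+01] turn -0.05
```

View pics/w8.png

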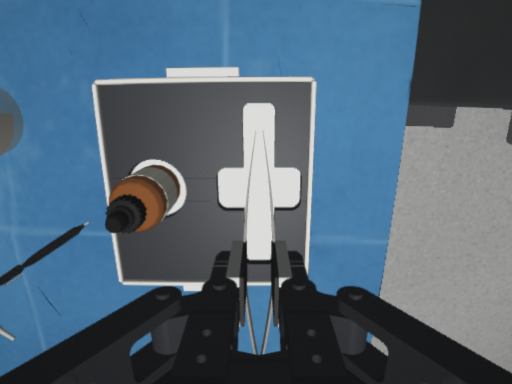

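The stain bottle stands upright in its well, and the tweezers hang in line with the long slot at col 260.

```bash
python3 -m crank '[[0,[0,0,3],0],[0,[0,0,6],0],[0,[0,0,9],0],[0,[0,0,11],0],[0,[0,0,12],0],[0,[0,0,13],0],[0,[0,0,13.6],0],[0,[0,0,14.1],0],[0,[0,0,14.5],0],[0,[0,0,14.5],0],[0,[0,0,14.5],0],[0.4,[0,0,14.5],0],[0.4,[0,0,14.5],0],[0.4,[0,0,14.5],0],[0.4,[0,0,14.5],0],[0.4,[0,0,14.5],0]]'
python3 -m crank '[[0.4,[0,0,-1],0],[0.4,[0,0,-2],0],[0.4,[0,0,-4],0],[0.4,[0,0,-7],0],[0.8,[0,0,-11],0],[1,[0,0,-15],0],[1,[0,0,-19],0],[1,[0,0,-21],0],[1,[0,0,-21],0],[1,[0,0,-21],0]]'; python3 look.py w9 tweezers;python3 -c "
from h import *
go(540,422,230,-1.54)"
```

```text
time: 16.0
tool_pos: [408.8, 203.1, 12.4]
tcp_rot: [-3.142, 0.0, -1.545]
contact_force: [0.4, -0.2, 0.8]
gripper_width: 34.0
grip_force: 0.0
time: 16.83
tool_pos: [409.2, 203.4, 224.9]
tcp_rot: [-3.139, 0.003, -1.545]
contact_force: [-0.5, 0.3, -1.4]
gripper_width: 85.4
grip_force: 0.0
go [540, 422, 230, -1.54] shift [-21.56 -13.71  -0.8 ] turn -0.05
```

View pics/w9.png

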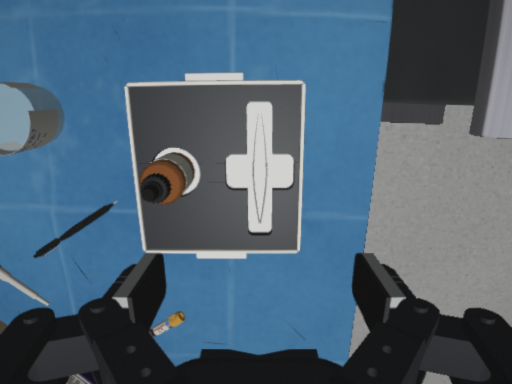

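The tweezers lie in the long slot and the bottle is upright in the well. The left tube is visible at about (324, 168).

Run:
```python
from h import *
i=np.load("pics/w9.npy",allow_pickle=True)[0]
e=world(i,[[333,152],[317,185]],8)[:,:2];print(e.round(1),e.mean(0),np.linalg.norm(e[1]-e[0]),np.arctan2(*(e[1]-e[0])[::-1]))
m=e.mean(0)
go(500,440,230,-1.57)
```

```text
[[549.9 434.5]
 [502.9 405.9]] [526.42481665 420.21083704] 55.01852038915968 -2.5963632050277448
go [500, 440, 230, -1.57] shift [-23.47  -9.76  -0.8 ] turn 0.24
```

```bash
python3 -c "
from h import *
go(526.4,420.2,170,-2.596)"
```

```text
go [526.4, 420.2, 170, -2.596] shift [-21.42 -12.35   5.2 ] turn 10.03
```

```bash
python3 -m crank '[[1,[-3.5,-2,0],1.1],[1,[-7,-4,0],2.2],[1,[-10.5,-6,0],3.3],[1,[-14,-8.1,0],4.4],[1,[-17.5,-10.1,0],5.5],[1,[-21.4,-12.3,2],6.6],[1,[-21.4,-12.3,5],7.7],[1,[-21.4,-12.3,5.2],8.8],[1,[-21.4,-12.3,5.2],9.9],[1,[-21.4,-12.3,5.2],10],[1,[-21.4,-12.3,5.2],10],[1,[-21.4,-12.3,5.2],10],[1,[-21.4,-12.3,5.2],10]]'; python3 look.py w10 tube_a_center
```

```text
time: 18.02
tool_pos: [526.2, 420.0, 170.8]
tcp_rot: [3.141, 0.001, -2.59]
contact_force: [0.5, 0.3, 0.7]
gripper_width: 85.5
grip_force: 0.0
```

View pics/w10.png

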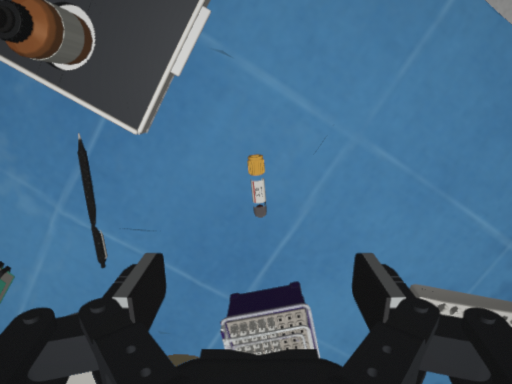

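The tube lies from the cap end at (153, 256) to the foot at (217, 260), nearly on the tool axis. A rack stands farther out at (310, 265).

Run:
```python
from h import *
i=np.load("pics/w10.npy",allow_pickle=True)[0]
e=world(i,[[217,260],[153,256]],8)[:,:2];m=e.mean(0);a=np.arctan2(*(e[1]-e[0])[::-1]);print(e.round(1),m,np.linalg.norm(e[1]-e[0]),a)
go(m[0],m[1],2.5,a)
```

```text
[[558.4 440.6]
 [505.4 403.4]] [531.86604924 422.01293455] 64.71649243487613 -2.5303668506599664
go [np.float64(531.8660492388142), np.float64(422.0129345510138), 2.5, np.float64(-2.53)] shift [-0.57 -0.13 16.84] turn -0.58
```

```bash
python3 -m crank '[[1,[-0.6,-0.1,4],-0.6],[1,[-0.6,-0.1,8],-0.6],[1,[-0.6,-0.1,11],-0.6],[1,[-0.6,-0.1,13],-0.6],[1,[-0.6,-0.1,14.5],-0.6],[1,[-0.6,-0.1,15.6],-0.6],[1,[-0.6,-0.1,16.4],-0.6],[1,[-0.6,-0.1,16.8],-0.6],[1,[-0.6,-0.1,16.8],-0.6],[1,[-0.6,-0.1,16.8],-0.6],[0,[-0.6,-0.1,16.8],-0.6],[0,[-0.6,-0.1,16.8],-0.6],[0,[-0.6,-0.1,16.8],-0.6],[0,[-0.6,-0.1,16.8],-0.6],[0,[-0.6,-0.1,16.8],-0.6],[0,[-0.6,-0.1,16.8],-0.6],[0,[-0.6,-0.1,16.8],-0.6],[0,[-0.6,-0.1,16.8],-0.6],[0,[-0.6,-0.1,16.8],-0.6],[0,[-0.6,-0.1,16.8],-0.6]]'
python3 -m crank '[[0,[0,0,-2],0],[0,[0,0,-6],0],[0,[0,0,-10],0],[0,[0,0,-14],0],[0,[0,0,-18],0],[0,[0,0,-20],0],[0,[0,0,-20],0],[0,[0,0,-20],0]]'
python3 -c "
from h import *
go(489.7,-169.3,160,-1.40)
go(489.7,-169.3,12.5,-1.40)"
```

```text
time: 19.78
tool_pos: [532.0, 422.6, 2.7]
tcp_rot: [3.141, 0.001, -2.53]
contact_force: [-0.2, -0.3, 0.7]
gripper_width: 12.4
grip_force: 58.7
time: 20.45
tool_pos: [532.1, 422.9, 203.9]
tcp_rot: [3.14, 0.003, -2.53]
contact_force: [-0.3, -0.1, -1.8]
gripper_width: 12.3
grip_force: 58.5
go [489.7, -169.3, 160, -1.4] shift [ 37.5  -46.04   4.23] turn -10.79
go [489.7, -169.3, 12.5, -1.4] shift [ 37.53 -46.06  18.98] turn -10.79
```

```bash
python3 -m crank '[[0,[2.4,-2.9,0],-0.7],[0,[4.8,-5.8,0],-1.4],[0,[7.2,-8.8,0],-2.1],[0,[9.6,-11.8,0],-2.8],[0,[12,-14.8,0],-3.5],[0,[14.4,-17.7,0],-4.2],[0,[16.8,-20.7,0],-4.9],[0,[19.2,-23.6,0],-5.6],[0,[21.6,-26.5,0],-6.3],[0,[24,-29.5,0],-7],[0,[26.4,-32.4,0],-7.7],[0,[28.8,-35.4,0],-8.4],[0,[31.2,-38.3,0],-9.1],[0,[33.6,-41.3,0],-9.8],[0,[36,-44.2,1],-10.4],[0,[37.5,-46,3],-10.8],[0,[37.5,-46,4.2],-10.8],[0,[37.5,-46,4.2],-10.8],[0,[37.5,-46,4.2],-10.8],[0,[37.5,-46,4.2],-10.8]]'
python3 look.py w11
python3 - <<'E'
from h import *
i=np.load("pics/w11.npy",allow_pickle=True)[0]; im=cv2.imread("pics/w11.png")[:,:,::-1]
for t in manip.masks_of("sampling_tray","wrist")[:1]: pockets(i,im,t["region"])
go(489.7,-169.3,12.6,-1.40)
E
```

```text
time: 22.12
tool_pos: [489.4, -169.0, 160.6]
tcp_rot: [3.141, -0.0, -1.398]
contact_force: [0.3, 0.1, -0.1]
gripper_width: 12.6
grip_force: 58.6
pocket [ 494.  -312.2] 0.17 [113.4   7.9] 757 mean [ 471.6 -315.7]
pocket [ 503.6 -255.1] -0.552 [74.1 70.6] 5488 mean [ 503.7 -255.7]
pocket [ 406.2 -228.1] -1.407 [146.6  72.6] 6728 mean [ 406.8 -230.9]
pocket [ 490.6 -178.7] 0.173 [74.3 56. ] 3364 mean [ 490.1 -176.1]
pocket [ 427.6 -122.3] 0.169 [43.   5.3] 254 mean [ 428.3 -122.3]
go [489.7, -169.3, 12.6, -1.4] shift [ 0.05  0.04 14.87] turn 0.03
```

View pics/w11.png

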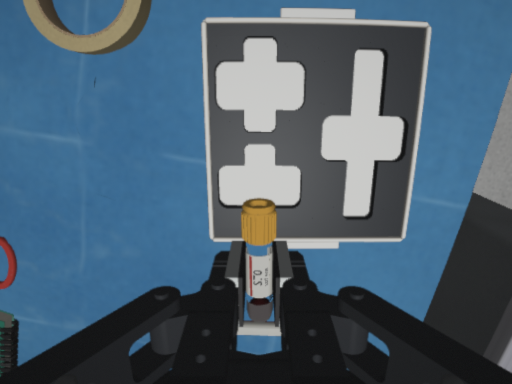

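The tube is held straight and in line with the nearer short slot (col 260, row about 187 for its visible part). I'll lower and release it.

```bash
python3 -m crank '[[0,[0,0,3],0],[0,[0,0,6],0],[0,[0,0,9],0],[0,[0,0,11],0],[0,[0,0,12],0],[0,[0,0,13],0],[0,[0,0,13.8],0],[0,[0,0,14.4],0],[0,[0,0,14.8],0],[0,[0,0,14.8],0],[0,[0,0,14.8],0],[0.4,[0,0,14.8],0],[0.4,[0,0,14.8],0],[0.4,[0,0,14.8],0],[0.4,[0,0,14.8],0],[0.4,[0,0,14.8],0]]'
python3 -m crank '[[0.4,[0,0,-1],0],[0.4,[0,0,-2],0],[0.4,[0,0,-4],0],[0.4,[0,0,-7],0],[0.8,[0,0,-11],0],[1,[0,0,-15],0],[1,[0,0,-18],0],[1,[0,0,-18],0],[1,[0,0,-18],0]]'; python3 -c "
from h import *
go(530,-424,190,-1.40)"
```

```text
time: 23.55
tool_pos: [489.2, -169.6, 12.3]
tcp_rot: [3.142, 0.0, -1.399]
contact_force: [-0.7, 0.3, 0.5]
gripper_width: 34.1
grip_force: 0.0
time: 24.3
tool_pos: [490.3, -169.7, 195.9]
tcp_rot: [-3.136, -0.001, -1.399]
contact_force: [-0.0, -0.2, -0.3]
gripper_width: 85.3
grip_force: 0.0
go [530, -424, 190, -1.4] shift [25.74  0.44  0.62] turn 0.01
```

```bash
python3 -m crank '[[1,[3.2,0,0],1.1],[1,[6.4,0,0],2.2],[1,[9.6,0,0],3.3],[1,[12.8,0,0],4.4],[1,[16,0,0],5.5],[1,[19.2,0.2,0],6.6],[1,[22.4,0.4,0],7.7],[1,[25.7,0.4,1],8.8],[1,[25.7,0.4,2],9.9],[1,[25.7,0.4,2],11],[1,[25.7,0.4,2],11],[1,[25.7,0.4,2],11],[1,[25.7,0.4,2],11]]'
python3 look.py w12 tube_a_center
```

```text
time: 25.38
tool_pos: [529.3, -423.2, 172.7]
tcp_rot: [-3.141, 0.0, -2.547]
contact_force: [0.9, -0.2, -0.0]
gripper_width: 85.6
grip_force: 0.0
tube_a_center 0.9 [180. 257.] [ 538.1 -420.8] 0.599 [38.8 13. ] 482
```

View pics/w12.png

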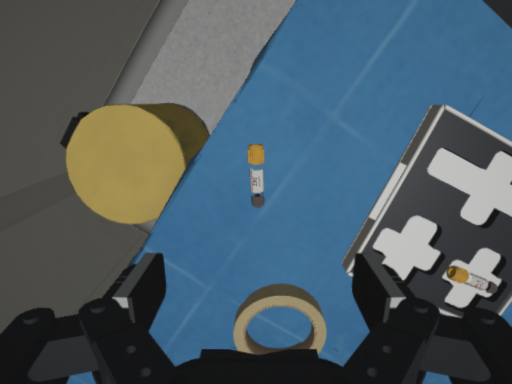

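The second tube lies from the cap end at (143, 256) to the foot at (207, 258). The first tube sits in its slot at (278, 470). The yellow stool at (163, 125) is close to the left finger, so I'll work out its height.

Run:
```python
from h import *
i=np.load("pics/w12.npy",allow_pickle=True)[0]; t=manip.camera_info("top")
e=world(i,[[207.5,258],[143,256.5]],8)[:,:2];m=e.mean(0);a=np.arctan2(*(e[1]-e[0])[::-1]);print(e.round(1),m,np.linalg.norm(e[1]-e[0]),a)
go(m[0],m[1],2.5,a)
im=cv2.imread("pics/w12.png"); tp=cv2.imread("pics/top0.png")
def yel(im): 
    h=cv2.cvtColor(im,cv2.COLOR_BGR2HSV); q=cv2.inRange(h,(20,120,110),(35,255,255)); n,l,s,c=cv2.connectedComponentsWithStats(q); k=1+np.argmax(s[1:,4]); print(s[k]); return c[k][::-1],s[k]
cw,_=yel(im);ct,_=yel(tp)
for z in(-400,-300,-200,-100,-50,0,50,100): print(z,world(i,cw,z).round()[0],world(t,ct,z).round()[0])
```

```text
[[ 553.8 -408.4]
 [ 501.2 -445.6]] [ 527.48202995 -427.01436124] 64.38118077290963 -2.5253555259190095
go [np.float64(527.4820299509864), np.float64(-427.01436123707276), 2.5, np.float64(-2.525)] shift [ 0.39 -0.2  17.05] turn -0.21
[   66   105   119   119 10687]
[ 402  121   38   61 1812]
-400 [ 748. -646. -400.] [ 747. -685. -400.]
-300 [ 709. -620. -300.] [ 730. -649. -300.]
-200 [ 670. -595. -200.] [ 713. -613. -200.]
-100 [ 631. -570. -100.] [ 696. -577. -100.]
-50 [ 612. -557.  -50.] [ 688. -559.  -50.]
0 [ 592. -544.    0.] [ 680. -541.    0.]
50 [ 572. -532.   50.] [ 671. -523.   50.]
100 [ 553. -519.  100.] [ 663. -505.  100.]
```

The stool top is well below the table, so it's no hazard. I'll grasp the tube.

```bash
python3 -m crank '[[1,[0.4,-0.2,4],-0.2],[1,[0.4,-0.2,8],-0.2],[1,[0.4,-0.2,11],-0.2],[1,[0.4,-0.2,13],-0.2],[1,[0.4,-0.2,14.5],-0.2],[1,[0.4,-0.2,15.6],-0.2],[1,[0.4,-0.2,16.5],-0.2],[1,[0.4,-0.2,17],-0.2],[1,[0.4,-0.2,17],-0.2],[1,[0.4,-0.2,17],-0.2],[0,[0.4,-0.2,17],-0.2],[0,[0.4,-0.2,17],-0.2],[0,[0.4,-0.2,17],-0.2],[0,[0.4,-0.2,17],-0.2],[0,[0.4,-0.2,17],-0.2],[0,[0.4,-0.2,17],-0.2],[0,[0.4,-0.2,17],-0.2],[0,[0.4,-0.2,17],-0.2],[0,[0.4,-0.2,17],-0.2],[0,[0.4,-0.2,17],-0.2]]'
python3 -m crank '[[0,[0,0,-2],0],[0,[0,0,-6],0],[0,[0,0,-10],0],[0,[0,0,-14],0],[0,[0,0,-16],0],[0,[0,0,-16],0],[0,[0,0,-16],0]]'
python3 -c "
from h import *
go(504.2,-256,160,-1.40)"
```

```text
time: 27.15
tool_pos: [527.2, -427.5, 2.6]
tcp_rot: [-3.141, 0.0, -2.53]
contact_force: [-0.8, 0.3, 2.5]
gripper_width: 12.5
grip_force: 58.7
time: 27.73
tool_pos: [527.7, -427.5, 164.0]
tcp_rot: [-3.139, 0.002, -2.53]
contact_force: [0.1, 0.1, -1.0]
gripper_width: 12.6
grip_force: 58.6
go [504.2, -256, 160, -1.4] shift [-7.93 15.39  0.38] turn -10.79
```

```bash
python3 -m crank '[[0,[-1.2,2.3,0],-1.1],[0,[-2.4,4.6,0],-2.2],[0,[-3.6,6.9,0],-3.3],[0,[-4.8,9.2,0],-4.4],[0,[-6,11.6,0],-5.5],[0,[-7,13.6,0],-6.6],[0,[-7.9,15.4,0],-7.7],[0,[-7.9,15.4,0],-8.8],[0,[-7.9,15.4,0],-9.9],[0,[-7.9,15.4,0],-10.8],[0,[-7.9,15.4,0],-10.8],[0,[-7.9,15.4,0],-10.8],[0,[-7.9,15.4,0],-10.8]]'
python3 -c "
from h import *
go(504.2,-256,12.6,-1.40)"
```

```text
time: 28.82
tool_pos: [502.9, -255.8, 161.2]
tcp_rot: [3.14, 0.001, -1.402]
contact_force: [0.3, 0.5, 0.3]
gripper_width: 12.5
grip_force: 58.7
go [504.2, -256, 12.6, -1.4] shift [ 0.05 -0.15 14.86] turn -0.02
```

```bash
python3 -m crank '[[0,[0,-0.1,3],0],[0,[0,-0.1,6],0],[0,[0,-0.1,9],0],[0,[0,-0.1,11],0],[0,[0,-0.1,12],0],[0,[0,-0.1,13],0],[0,[0,-0.1,13.8],0],[0,[0,-0.1,14.4],0],[0,[0,-0.1,14.8],0],[0,[0,-0.1,14.8],0],[0,[0,-0.1,14.8],0],[0.4,[0,-0.1,14.8],0],[0.4,[0,-0.1,14.8],0],[0.4,[0,-0.1,14.8],0],[0.4,[0,-0.1,14.8],0],[0.4,[0,-0.1,14.8],0]]'
python3 -m crank '[[0.4,[0,0,-1],0],[0.4,[0,0,-2],0],[0.4,[0,0,-4],0],[0.4,[0,0,-7],0],[0.8,[0,0,-11],0],[1,[0,0,-15],0],[1,[0,0,-18],0],[1,[0,0,-18],0],[1,[0,0,-18],0]]'; python3 -c "
from h import *
go(451.3,-9.9,180,.138)"
```

```text
time: 30.15
tool_pos: [504.3, -255.7, 14.5]
tcp_rot: [-3.141, -0.0, -1.399]
contact_force: [-0.6, 0.2, -0.9]
gripper_width: 34.1
grip_force: 0.0
time: 30.9
tool_pos: [505.3, -256.0, 198.2]
tcp_rot: [-3.136, -0.002, -1.399]
contact_force: [-0.0, -0.0, -1.2]
gripper_width: 85.3
grip_force: 0.0
go [451.3, -9.9, 180, 0.138] shift [-25.18   1.11   1.75] turn -14.67
```

```bash
python3 -m crank '[[1,[-2.5,0.1,0],-1.1],[1,[-5,0.2,0],-2.2],[1,[-7.5,0.3,0],-3.3],[1,[-10,0.4,0],-4.4],[1,[-12.5,0.5,0],-5.5],[1,[-15,0.6,0],-6.6],[1,[-17.5,0.7,0],-7.7],[1,[-20,0.8,0],-8.8],[1,[-22.5,1,0],-9.9],[1,[-25.2,1.1,0],-11],[1,[-25.2,1.1,1],-12.1],[1,[-25.2,1.1,1.7],-13.2],[1,[-25.2,1.1,1.7],-14.3],[1,[-25.2,1.1,1.7],-14.7],[1,[-25.2,1.1,1.7],-14.7],[1,[-25.2,1.1,1.7],-14.7],[1,[-25.2,1.1,1.7],-14.7]]'
python3 look.py w13 marker_center; python3 -c "
from h import *
go(451.3,-9.9,2.5,.138)"
```

```text
time: 32.32
tool_pos: [450.0, -9.4, 177.0]
tcp_rot: [-3.142, 0.001, 0.139]
contact_force: [-0.7, 1.0, 0.6]
gripper_width: 85.5
grip_force: 0.0
marker_center 0.92 [174. 259.] [451.6  -9.5] 0.132 [137.9  16.2] 2094
go [451.3, -9.9, 2.5, 0.138] shift [ 0.11  0.06 17.47] turn 0.02
```

The fresh mask agrees with the earlier fix: (451.6, -9.5), 138 x 16 mm. I'll grasp the marker.

```bash
python3 -m crank '[[1,[0.1,0,4],0],[1,[0.1,0,8],0],[1,[0.1,0,11],0],[1,[0.1,0,13.5],0],[1,[0.1,0,15],0],[1,[0.1,0,16],0],[1,[0.1,0,17],0],[1,[0.1,0,17.4],0],[1,[0.1,0,17.4],0],[1,[0.1,0,17.4],0],[0,[0.1,0,17.4],0],[0,[0.1,0,17.4],0],[0,[0.1,0,17.4],0],[0,[0.1,0,17.4],0],[0,[0.1,0,17.4],0],[0,[0.1,0,17.4],0],[0,[0.1,0,17.4],0],[0,[0.1,0,17.4],0],[0,[0.1,0,17.4],0],[0,[0.1,0,17.4],0]]'
python3 -m crank '[[0,[0,0,-2],0],[0,[0,0,-6],0],[0,[0,0,-10],0],[0,[0,0,-14],0],[0,[0,0,-16],0],[0,[0,0,-16],0],[0,[0,0,-16],0]]'
python3 -c "
from h import *
go(406.4,-228.5,160,-1.40)"
```

```text
time: 34.08
tool_pos: [451.5, -9.1, 3.7]
tcp_rot: [3.142, -0.001, 0.141]
contact_force: [-0.9, -0.1, 4.2]
gripper_width: 13.1
grip_force: 59.0
time: 34.67
tool_pos: [451.6, -8.8, 164.1]
tcp_rot: [-3.14, -0.002, 0.141]
contact_force: [0.7, -0.6, -1.0]
gripper_width: 12.9
grip_force: 58.7
go [406.4, -228.5, 160, -1.4] shift [-7.56 21.12  0.37] turn 14.71
```

```bash
python3 -m crank '[[0,[-0.8,2.4,0],1.1],[0,[-1.6,4.7,0],2.2],[0,[-2.5,7,0],3.3],[0,[-3.4,9.4,0],4.4],[0,[-4.2,11.7,0],5.5],[0,[-5,14,0],6.6],[0,[-5.9,16.4,0],7.7],[0,[-6.7,18.8,0],8.8],[0,[-7.6,21.1,0],9.9],[0,[-7.6,21.1,0],11],[0,[-7.6,21.1,0],12.1],[0,[-7.6,21.1,0],13.2],[0,[-7.6,21.1,0],14.3],[0,[-7.6,21.1,0],14.7],[0,[-7.6,21.1,0],14.7],[0,[-7.6,21.1,0],14.7],[0,[-7.6,21.1,0],14.7]]'
python3 look.py w14; python3 -c "
from h import *
go(406.3,-228.3,13,-1.40)"
```

```text
time: 36.08
tool_pos: [405.2, -228.6, 162.3]
tcp_rot: [3.14, 0.001, -1.397]
contact_force: [-1.1, -0.5, -0.6]
gripper_width: 13.1
grip_force: 58.7
go [406.3, -228.3, 13, -1.4] shift [-1.000e-02 -1.200e-01  1.496e+01] turn 0.03
```

View pics/w14.png

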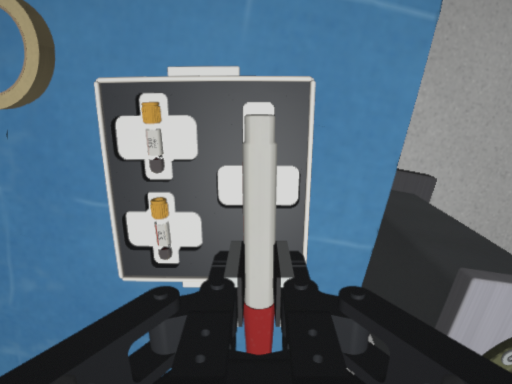

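Both tubes lie in the short slots at (138, 154) and (230, 162). The marker is in line with the long slot, so I'll lower and release it.

```bash
python3 -m crank '[[0,[0,-0.1,3],0],[0,[0,-0.1,6],0],[0,[0,-0.1,9],0],[0,[0,-0.1,11],0],[0,[0,-0.1,12.2],0],[0,[0,-0.1,13.2],0],[0,[0,-0.1,14],0],[0,[0,-0.1,14.6],0],[0,[0,-0.1,14.9],0],[0,[0,-0.1,14.9],0],[0,[0,-0.1,14.9],0],[0.4,[0,-0.1,14.9],0],[0.4,[0,-0.1,14.9],0],[0.4,[0,-0.1,14.9],0],[0.4,[0,-0.1,14.9],0],[0.4,[0,-0.1,14.9],0]]'
python3 -m crank '[[0.4,[0,0,-1],0],[0.4,[0,0,-2],0],[0.4,[0,0,-4],0],[0.4,[0,0,-7],0],[0.8,[0,0,-11],0],[1,[0,0,-15],0],[1,[0,0,-19],0],[1,[0,0,-22],0],[1,[0,0,-22],0],[1,[0,0,-22],0],[1,[0,0,-22],0],[1,[0,0,-22],0]]'; python3 look.py w15
python3 - <<'E'
import cv2,numpy as np
from bench import manip
s=manip.read_camera("scene")[:,:,::-1]; a=cv2.imread("pics/w15.png")
c=cv2.resize(s[130:300,170:370],None,fx=2,fy=2)
o=np.zeros((384,912,3),np.uint8);o[:,:512]=a;o[:340,512:912]=c
cv2.imwrite("pics/f.png",cv2.resize(o,(800,337)))
E
```

```text
time: 37.47
tool_pos: [406.6, -228.6, 14.5]
tcp_rot: [-3.141, 0.0, -1.399]
contact_force: [0.3, 0.0, -0.2]
gripper_width: 33.9
grip_force: 0.0
time: 38.47
tool_pos: [406.1, -228.4, 233.5]
tcp_rot: [3.14, 0.001, -1.399]
contact_force: [0.2, -0.1, -0.9]
gripper_width: 85.6
grip_force: 0.0
```

View pics/f.png

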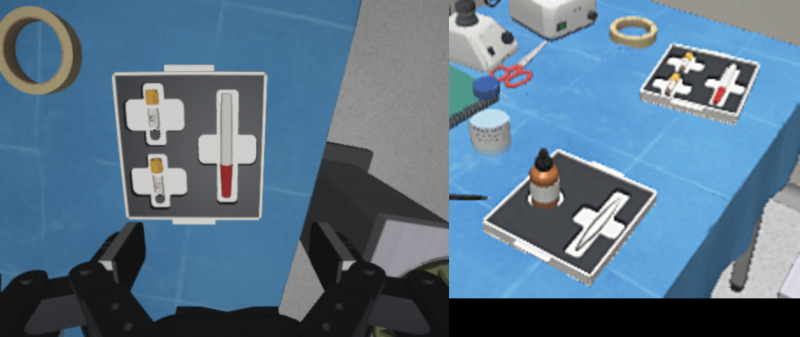

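The marker (94–198, 225) and both tubes lie inside their pockets. In the scene view the bottle is upright in the well and the tweezers are in the long slot. The bystanders are where they were.

```bash
python3 -c "
from bench import manip
print(manip.close_job())"
```

```text
the job is handed in; nothing more can be done
None
```

Both kits are made up and the job is handed in at about 38 s of robot time; the last pictures show every item in its pocket, the dropper bottle upright, and the bystanders where they were.

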